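Lock the slide beam onto its dock with the cam

TASK

Fit the aluminium slide beam that carries the headed stud onto the black dock and lock it: draw it fully out from under the wooden shelf by its stud end, lay it down on the bench and let go, then take it by its middle, set it in the dock's channel with its stud in the open mouth of the cam, and turn the cam's handle clockwise until the curved slot has drawn the beam tight against the stops. Let go, and do not push the plain spare beam or the other things about.

Things in the scene. Friction and masses are not known exactly. Their poses are not given: they have to be found in the camera images.
- beam: The slide beam, a loose aluminium bar, about 0.55 kg. Origin on its underside; own x runs along it from stud end (-x) to tail (+x), z up. Body x = -31 to 90 mm, 44 mm wide (y), 34 mm tall; in front a tongue 26 mm wide, 10 mm thick, with round end at x = -91 mm; shoulders beside the tongue at x = -31 mm. It starts on the bench, front half out of the shelf, stud end foremost.
- beam_stud (a point): Centre of the top of the headed stud that stands upright on the beam's tongue at beam x = -78 mm, 37 mm above the beam's underside. Shank 12 mm across; round head 26 mm across, 8 mm thick. Tongue and head can be pinched together across the beam's y.
- beam_grip (a point): Middle of the beam's body, at beam x = 12 mm, 17 mm above its underside, near the centre of mass: where to grip it (44 mm wide along y) for lifting.
- beam_tail (a point): Centre of the beam's tail end face (beam x = 90 mm, 17 mm above its underside). At the start it is under the shelf board: the beam must be drawn along its own length 80 to 100 mm, until this point is past the shelf's front edge, before it can be lifted.
- spare: The plain spare beam: same size and frame as the slide beam but with no stud on its tongue. It lies parallel to it, 120 mm to one side or the other, under the same shelf. Leave it.
- shelf: Fixed low wooden shelf on two side panels, 200 mm deep (own x; front edge at x = -100 mm), 320 mm wide (own y), board from 80 to 95 mm above the bench; on it a grey bench meter up to 160 mm high, set back 80 mm from the front edge. Origin on the bench below its centre.
- dock: Fixed black plate 300 x 150 mm, top 12 mm above the bench. Origin on the bench below the cam axis; own x runs along the channel, from the cam towards the beam's tail; plate x = -75 to 225 mm. The beam goes in with axes parallel to the dock's. Two tail guides at x = 185 to 205 mm, 14 mm tall, 51 mm apart; nothing else beside the channel between x = 81 and 185 mm.
- dock_home (a point): Where the beam's origin is when home (dock x = 112 mm, on the plate's top): shoulders against two steel stop blocks (dock x = 69 to 81 mm, 32 mm tall, tongue passes the 34 mm between them), stud 34 mm from the cam axis.
- cam_mouth (a point): Where to bring the stud when lowering the beam: dock x = 62 mm, on the plate's top. The tongue cannot be lowered through the cam plate, but slides under it: from here push the beam along dock -x about 20 mm, until the stud meets the cam's hub 42 mm from the axis. Pushing goes no farther; the claw catches a stud nearer than 50 mm.
- cam (a joint): Cam angle in rad, growing clockwise seen from above, -0.5 to 1.46 (end stops); stays where left (friction 0.15 N m). Between -0.5 and 0.05 the slot's mouth faces dock +x and takes the stud. Turned clockwise, the claw passes behind the shank from about 0.3 and draws the beam in; tight on the stops at about 1.4, just before the end stop.
- cam_axis (a point): Point on the cam axis, 30 mm above the bench, in mid thickness of the steel cam plate: 132 mm across, 24.5 to 36.5 mm above the bench, thus above the beam's tongue and below the stud's head.
- cam_bar (a point): Centre of the cam's black handle, on the cam axis, 68 mm above the bench: a straight bar 80 mm long, 14 mm wide, 26 mm tall (55 to 81 mm above the bench). At cam angle 0 it lies along dock y; it turns with the cam. The point's y axis runs along the bar.
- cup: White plastic cup, bystander, 72 mm across, 95 mm tall.
- battery: Black battery pack, bystander, 110 x 45 x 32 mm.
- puck: Wooden disc, bystander, 68 mm across, 18 mm thick.
- screwdriver: Screwdriver, bystander, 170 mm long.
- jar: Small clear jar, bystander, 52 mm across, 70 mm tall.
- mouse: Black computer mouse, bystander, 105 x 60 x 34 mm.
Not all that is in view belongs to the job. What is shaped like the beam but blue is not meant.

How it is judged:
On the way, in this order (a step that is already met when the one before it is completed fails the run):
1. the slide beam lies on the open bench, all of it out from under the shelf, and let go (x of beam_tail in the frame of shelf below -0.1 m and height (world z) of beam below 0.006 m and angle between beam's own z axis and vertical below 0.1 rad and contact force between beam and the fingers below 0.1 N and horizontal distance between beam and dock above 0.15 m), for 0.2 s.
2. the slide beam lies in the dock with its stud in the open mouth of the cam (z of beam in the frame of dock below 0.016 m and horizontal distance between beam_stud and cam_axis below 0.053 m and value of joint cam below 0.6 rad), for 0.1 s.
At the end, for the whole second after the job is handed in: The slide beam lies flat on the dock along its channel (tilted under 0.09 rad, turned under 0.07 rad from it), its stud drawn to within 36.5 mm of the cam axis (home is 34 mm), the cam turned clockwise past 1.28 rad (it is tight at about 1.4), everything at rest and let go (z of beam in the frame of dock below 0.016 m and angle between beam's own z axis and vertical below 0.09 rad and angle between the x axis of beam and the x axis of dock, either way round below 0.07 rad and horizontal distance between beam_stud and cam_axis below 0.0365 m and value of joint cam above 1.28 rad and linear speed of beam below 0.01 m/s and velocity of joint cam below 0.05 rad/s); the robot touches nothing.
It fails at once if the plain spare beam is pushed out of its place (more than 30 mm) (distance of spare from where it was at the start of the episode above 0.03 m).
It fails at once if a bystander (cup, battery pack, wooden disc, screwdriver, jar or mouse) is pushed more than 50 mm (distance of any of cup, battery, puck, screwdriver, jar, mouse from where it was at the start of the episode above 0.05 m).
It also fails if it takes over 67 s, if anything falls off the work surface, if the arm or the gripper's body presses on something with over 40 N, if the wrist force passes 120 N, or if a joint passes its speed limit or range.

ROBOT

A 6-joint arm with a two-finger parallel gripper is mounted at the origin on the work surface. World frame = base frame: x ahead of the robot, y to its left, z up, the work surface at z = 0. Lengths are in m, angles in rad, forces in N, time in s.
With the tool pointing down it reaches from about 0.275 to 0.75 m from the base axis. Payload 10.2 kg.
Tool frame: the origin (TCP) lies at the very end of the fingers, on their centre line; the grasp point (between the pads) lies 19 mm behind it; z points along the fingers, y is the line along which they close (so a half turn about z gives the same grasp; the last joint's range is limited). The gripper opens to 85 mm and grips with 20 to 120 N. Pads are 22 mm wide; open, the fingers measure 114 mm over their backs; the gripper's body (76 mm by 85 mm) begins 54 mm behind the grasp point. The pads swing forward as they close: fully open they stand 13 mm farther back than shut.
Start: joints at [-1.448, 0.313, 1.498, -0, 1.331, -0.223], TCP at [0.178, -0.494, 0.211] pointing down, gripper open.
Joint ranges: [-2.94, 2.94], [-0.97, 2.17], [0.19, 2.56], [-1.23, 4.37], [0.02, 3.11], [-2.88, 2.88]. Speed limits (rad/s): [2.39, 2.39, 3.01, 3.14, 3.14, 3.14].

INTERFACE

Orientations are given as a unit quaternion [x, y, z, w].
In Python, from rig import ctrl, snapshot, workorder gives the robot as it stands.
- The arm moves only by the tool arm_command, never from a script. Its argument "deltas" is a list of rows, each an object of numbers: "dx", "dy", "dz": the shift along the tool's x, y, z in units of 25 mm (1.0 is 25 mm); "roll": the turn about the tool's z in units of 6 degrees (1.0 is 6 degrees). In form: [{"dx": .., "dy": .., "dz": .., "roll": ..}, ...]. A call has 1 to 8 rows; each row is the pose to reach, as a shift and turn from the pose commanded when the call began, along the tool's axes at that moment; what a row does not reach only later rows make up. A row lasts 1/10 s, in which the tool goes at most 50 mm and 8.59 degrees, less where a joint would pass 70% of its speed; a pose out of reach is approached as far as the arm can. A call with a gripper value outside its range is refused whole. "hand" is the opening, from -1 (shut) to 1 (fully open), set as the call begins (left out, the last holds). The fingers move at their own pace and stop on an object; "force" is the grip in N (left out, the last holds). Time passes only in rows, so rows that repeat a pose let the fingers close. It gives the time, the measured TCP pose, the force, the opening and the grip force at its end, in the units of the state.
- ctrl.read_state(): the state, without advancing time (a new reading comes with each control period).
- snapshot(name): name is "side" or "top"; returns a dict with "frame" (480x640x3 uint8, red, green, blue), "fov_y" (degrees; the focal length in pixels is half the picture's height over the tangent of half this angle, whatever the lens; pixels are square), "cx", "cy" (the principal point, pixels), "k1" (the pictures are not rectified: a ray, as slopes to the right and down, at radius r is drawn at 1 + k1 r^2 times it, then the intrinsics apply), "cam_to_world" (4x4, takes a point from camera to world coordinates). Camera axes: x right, y down, z forward; pixel columns grow to the right and rows downward; lengths in m; the calibration is good to about 2 mm. A picture is of the moment at which its call begins. There is no depth.
- workorder.sign_off(): hands the job in; it is judged then, once.
The state is a dict: "clock": time; "joints": joint angles; "joint_vel": joint speeds; "joint_torque": joint torques, N m; "tool_pos": TCP position; "eef_rot": TCP orientation; "ft_force": force on the tool from outside, world axes, zero at the start; "ft_torque": the same for the moment, N m; "finger_gap": finger opening in m; "grip_force": force on a finger pad.
Only numpy, scipy, OpenCV 4.12 (cv2) and the standard library are available. Lean on these libraries where they do the work, as an engineer would, in place of code of your own. Each camera call takes 0.05 s, during which the arm holds its last target. There are 200 camera calls.

## Working session

There is one attempt and no reset: what is moved stays moved. The work goes in short steps, Python scripts to look and compute and a tool call to move; the robot and the scene stay as the last step left them, time stands still between calls to the robot, and variables do not carry over. Pictures are saved under pics/ and viewed, at most 10 in all, crops included, and the job is handed in when it is done.

Besides the shell and the picture viewer there is one more tool, called after "Call:" in YAML: its name, and indented under it one key for each argument. arm_command: Moves the arm, as the interface text tells. Its arguments: {"type":"object","properties":{"deltas":{"type":"array","items":{"type":"object","properties":{"dx":{"type":"number"},"dy":{"type":"number"},"dz":{"type":"number"},"roll":{"type":"number"}}}},"hand":{"type":"number"},"force":{"type":"number"}},"required":["deltas"]}

```bash
mkdir -p pics; cat > h.py <<'E'
import numpy as np, cv2, json
from rig import ctrl, snapshot, workorder
def snap(n,save=None):
    s=snapshot(n); 
    if save: cv2.imwrite('pics/'+save+'.png',cv2.cvtColor(s['frame'],cv2.COLOR_RGB2BGR))
    return s
def K(s):
    f=240/np.tan(np.radians(s['fov_y'])/2)
    return np.array([[f,0,s['cx']],[0,f,s['cy']],[0,0,1.]]),np.array([s['k1'],0,0,0,0.])
def rays(s,px):
    k,d=K(s); u=cv2.undistortPoints(np.array(px,float).reshape(-1,1,2),k,d).reshape(-1,2)
    T=np.array(s['cam_to_world']); return T[:3,3],np.c_[u,np.ones(len(u))]@T[:3,:3].T
def plane(s,px,z):
    o,r=rays(s,px); return o+r*((z-o[2])/r[:,2])[:,None]
def proj(s,P):
    k,d=K(s); T=np.linalg.inv(np.array(s['cam_to_world']))
    return cv2.projectPoints(np.array(P,float).reshape(-1,1,3),cv2.Rodrigues(T[:3,:3])[0],T[:3,3],k,d)[0].reshape(-1,2)
E
python3 - <<'E'
from h import *
for n in('top','side'):
    s=snap(n,n+'0'); print(n,s['fov_y'],s['k1'],np.round(s['cam_to_world'],3).tolist())
st=ctrl.read_state(); print(st['clock'],st['tool_pos'],st['eef_rot'],st['finger_gap'])
E
```

```text
top 42.02040706957873 -0.18976254502117088 [[0.007, -0.993, 0.121, 0.377], [-1.0, -0.005, 0.014, 0.147], [-0.014, -0.121, -0.993, 1.432], [0.0, 0.0, 0.0, 1.0]]
side 48.70916969244429 0.0010459722712181031 [[0.997, -0.026, 0.071, 0.448], [-0.075, -0.478, 0.875, -0.788], [0.012, -0.878, -0.479, 0.611], [0.0, 0.0, 0.0, 1.0]]
0.1 [ 0.17790241 -0.49367448  0.21079156] [ 9.85090859e-01  1.72033902e-01  2.94361892e-05 -5.78254807e-04] 0.08499392520670711
```

View pics/top0.png

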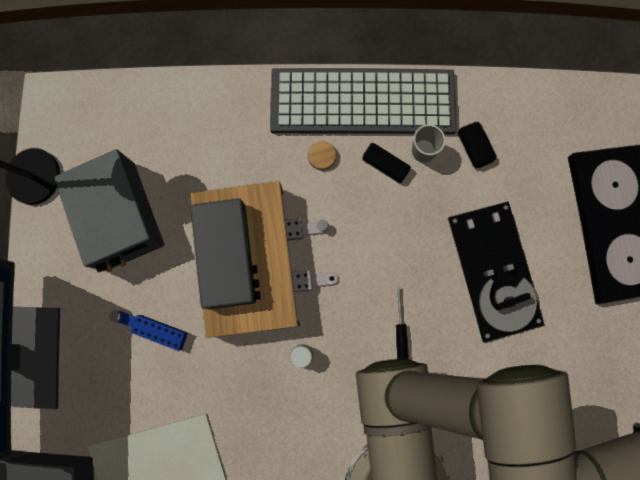

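View pics/side0.png

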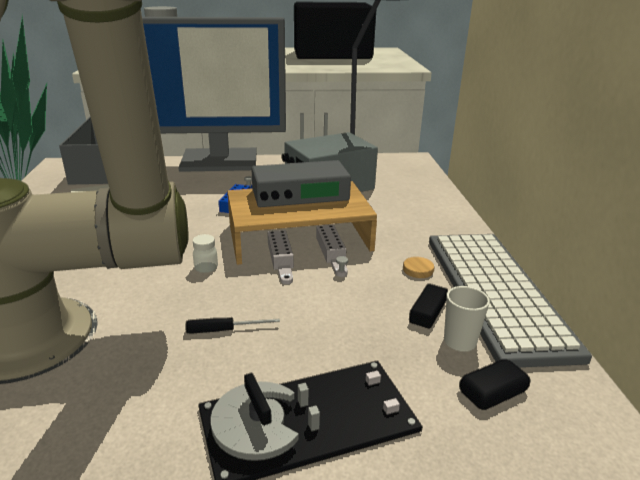

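The slide beam (with stud) is the one at top px (322,227) and side px (341,263). The spare is at top px (333,280). The dock's cam is at top px (508,302), side px (258,415). I'll zoom in on both next.

```bash
python3 - <<'E'
from h import *
a=cv2.imread('pics/top0.png'); b=cv2.imread('pics/side0.png')
def c(im,x,y,w,h,W,H): return cv2.resize(im[y:y+h,x:x+w],(W,H),interpolation=cv2.INTER_CUBIC)
m=np.hstack([np.vstack([c(a,270,205,80,60,400,300),c(b,300,220,80,60,400,300)]),c(a,440,195,108,162,400,600)])
cv2.imwrite('pics/crop1.png',m)
E
```

```text
(no output)
```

View pics/crop1.png

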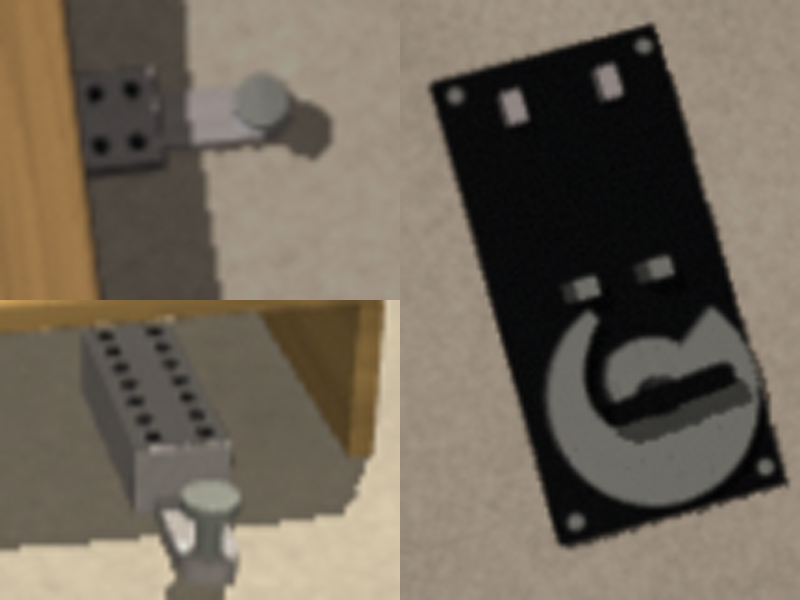

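The crop shows the stud head at top px (322.6,225.8), with the beam body's hole rows visible in the side view. The dock corners are about (448.6,217.7), (508.6,202), (544.5,325.4) and (484,342.4). The handle lies along dock y, so the cam angle is about 0 and the mouth is open.

```bash
python3 - <<'E'
from h import *
a=snap('top');b=snap('side')
np.set_printoptions(precision=4,suppress=True)
def ang(v): return np.degrees(np.arctan2(v[1],v[0]))
# dock
g=cv2.cvtColor(a['frame'],cv2.COLOR_RGB2GRAY)
m=np.zeros_like(g); m[195:350,440:555]=(g[195:350,440:555]<60)
m=cv2.morphologyEx(m,cv2.MORPH_OPEN,np.ones((3,3)))
cs=max(cv2.findContours(m,cv2.RETR_EXTERNAL,cv2.CHAIN_APPROX_NONE)[0],key=cv2.contourArea).reshape(-1,2)
P=plane(a,cs,.012)[:,:2]
r=cv2.minAreaRect((P*1000).astype(np.float32)); print('dock rect',r); print(cv2.boxPoints(r))
C=plane(a,[(448.6,217.7),(508.6,202),(544.5,325.4),(484,342.4)],.012)[:,:2]
print('corners',C, 'len',np.linalg.norm(C-np.roll(C,-1,0),axis=1))
ux=((C[0]+C[1])-(C[2]+C[3])); ux/=np.linalg.norm(ux); o=(C[2]+C[3])/2+.075*ux
print('dock o',o,'x ang',ang(ux), 'o from mean',C.mean(0)-.075*ux)
uy=np.array([-ux[1],ux[0]])
# side corners of the stop blocks tops etc
bar=plane(a,[(440+205/3.704,195+410/3.704),(440+335/3.704,195+372/3.704)],.081)[:,:2]; print('bar',bar.mean(0),ang(bar[1]-bar[0])%180, 'dock y',ang(uy)%180)
# shelf front edge
F=plane(a,[(281,182),(298,326)],.095)[:,:2]; print('shelf front',F,np.linalg.norm(F[1]-F[0]),'normal ang',ang(F[1]-F[0])+90)
# stud
top=plane(a,[(322.6,225.8)],.037); sid=plane(b,[(300+211/5,220+197/5)],.037); print('stud',top,sid)
L=plane(b,[(321,227.4),(330.6,247.4)],.034)[:,:2];R=plane(b,[(331,226.2),(341.2,246.4)],.034)[:,:2]
print('rows',L,R,ang(L[0]-L[1]),ang(R[0]-R[1]))
Fc=plane(b,[(327,250),(346,248)],.034);print('front corners',Fc,np.linalg.norm(Fc[0]-Fc[1]))
Ft=plane(a,[(301.2,219),(302.8,238)],.034);print('front corners top',Ft,np.linalg.norm(Ft[0]-Ft[1]))
E
```

```text
dock rect ((490.9154357910156, -227.19180297851562), (299.49920654296875, 151.0570068359375), 15.059556007385254)
[[ 326.6848 -193.1656]
 [ 365.9328 -339.0348]
 [ 655.1461 -261.218 ]
 [ 615.8981 -115.3488]]
corners [[ 0.6144 -0.1181]
 [ 0.6529 -0.2618]
 [ 0.3651 -0.3403]
 [ 0.3276 -0.1964]] len [0.1488 0.2984 0.1487 0.2973]
dock o [ 0.4187 -0.2486] x ang 15.269481367054915 o from mean [ 0.4176 -0.2489]
bar [ 0.4206 -0.2458] 105.49163913683549 dock y 105.26948136705492
shelf front [[0.6777 0.2637]
 [0.3649 0.2226]] 0.3154140436656828 normal ang -82.51522438178174
stud [[0.5898 0.1729 0.037 ]] [[0.594  0.1707 0.037 ]]
rows [[0.5634 0.3264]
 [0.5757 0.2289]] [[0.5878 0.3314]
 [0.5998 0.2321]] 97.20106816480649 96.86558121074754
front corners [[0.5666 0.2177 0.034 ]
 [0.6095 0.2243 0.034 ]] 0.043454831148573944
front corners top [[0.6056 0.2216 0.034 ]
 [0.5622 0.2174 0.034 ]] 0.0436522004626394
```

Everything agrees with the given sizes:

| Item | Position (m) | Angle |
|---|---|---|
| Beam stud | (0.592, 0.172) | beam x axis at 97.1° |
| Dock origin | (0.4185, -0.2487) | dock x axis at 15.15° |

I'll add a helper that gives the deltas to a target, then move.

```bash
cat >> h.py <<'E'
def psi():
    from scipy.spatial.transform import Rotation as R
    m=R.from_quat(ctrl.read_state()['eef_rot']).as_matrix(); return np.degrees(np.arctan2(m[1,0],m[0,0]))
def to(x,y,z,a,frm=None):
    p,a0=(np.array(ctrl.read_state()['tool_pos']),psi()) if frm is None else (np.array(frm[:3]),frm[3])
    t=np.radians(a0); d=np.array([x,y,z])-p
    print('from',np.round(p,4),round(a0,2),'-> dx %.3f dy %.3f dz %.3f roll %.3f'%((np.cos(t)*d[0]+np.sin(t)*d[1])/.025,(np.sin(t)*d[0]-np.cos(t)*d[1])/.025,-d[2]/.025,-((a-a0+180)%360-180)/6))
E
python3 -c "
from h import *
to(.592,.172,.2,97.1)
to(.592,.172,.2,97.1,(.592,.172,.2,19.8))"
```

```text
from [ 0.1779 -0.4938  0.211 ] 19.81 -> dx 24.609 dy -19.440 dz 0.439 roll -12.881
from [0.592 0.172 0.2  ] 19.8 -> dx 0.000 dy 0.000 dz -0.000 roll -12.883
```

Call:
arm_command:
  deltas:
    - {"dx":1.5,"dy":-1.2,"roll":-0.8}
    - {"dx":4.1,"dy":-3.2,"roll":-2.1}
    - {"dx":6.7,"dy":-5.3,"roll":-3.5}
    - {"dx":9.3,"dy":-7.3,"roll":-4.9}
    - {"dx":12,"dy":-9.5,"roll":-6.3}
    - {"dx":14.6,"dy":-11.5,"roll":-7.6}
    - {"dx":17.2,"dy":-13.6,"roll":-9}
    - {"dx":19.8,"dy":-15.6,"roll":-10.4}
  hand: 1
  force: 50

```text
invalid input at $.deltas[0]: expected keys dx, dy, dz, roll
```

```bash
python3 -c "
from h import *
to(.592,.172,.12,97.1)"
```

```text
from [ 0.1779 -0.4938  0.211 ] 19.81 -> dx 24.609 dy -19.440 dz 3.639 roll -12.881
```

Call:
arm_command:
  deltas:
    - {"dx":1.5,"dy":-1.2,"dz":0,"roll":-0.8}
    - {"dx":4.1,"dy":-3.2,"dz":0,"roll":-2.1}
    - {"dx":6.7,"dy":-5.3,"dz":0,"roll":-3.5}
    - {"dx":8,"dy":-6.3,"dz":0,"roll":-4.2}
    - {"dx":9.3,"dy":-7.3,"dz":0,"roll":-4.9}
    - {"dx":10.6,"dy":-8.4,"dz":0,"roll":-5.6}
    - {"dx":12,"dy":-9.5,"dz":0,"roll":-6.3}
    - {"dx":13.3,"dy":-10.5,"dz":0,"roll":-7}
  hand: 1
  force: 50

```text
clock: 1.0
tool_pos: [0.3888, -0.1541, 0.2115]
eef_rot: [0.857, 0.515, 0.0, 0.0]
ft_force: [0.4, -1.4, 0.3]
finger_gap: 0.0854
grip_force: 0.0
```

```bash
python3 -c "
from h import *
to(.592,.172,.15,97.1)"
```

```text
from [ 0.3888 -0.1541  0.2115] 61.97 -> dx 15.333 dy 1.046 dz 2.458 roll -5.855
```

Call:
arm_command:
  deltas:
    - {"dx":1.8,"dy":0.1,"dz":0.3,"roll":-0.8}
    - {"dx":3.6,"dy":0.2,"dz":0.6,"roll":-1.6}
    - {"dx":5.4,"dy":0.3,"dz":0.9,"roll":-2.4}
    - {"dx":7.2,"dy":0.4,"dz":1.2,"roll":-3.2}
    - {"dx":9,"dy":0.5,"dz":1.5,"roll":-4}
    - {"dx":10.8,"dy":0.7,"dz":1.8,"roll":-4.8}
    - {"dx":12.6,"dy":0.8,"dz":2.1,"roll":-5.4}
    - {"dx":14.4,"dy":0.9,"dz":2.4,"roll":-5.9}

```text
clock: 1.8
tool_pos: [0.5787, 0.1525, 0.1507]
eef_rot: [0.66, 0.751, -0.0, -0.0]
ft_force: [0.1, -1.2, 1.1]
finger_gap: 0.0857
grip_force: 0.0
```

Call:
arm_command:
  deltas:
    - {"dx":0,"dy":0,"dz":0,"roll":0}
    - {"dx":0,"dy":0,"dz":0,"roll":0}
    - {"dx":0,"dy":0,"dz":0,"roll":0}

```text
clock: 2.1
tool_pos: [0.5778, 0.15, 0.1515]
eef_rot: [0.662, 0.75, -0.0, 0.0]
ft_force: [0.2, 0.5, 0.1]
finger_gap: 0.0854
grip_force: 0.0
```

```bash
python3 -c "
from h import *
to(.592,.172,.007,97.1)"
```

```text
from [0.5778 0.15   0.1515] 97.15 -> dx 0.804 dy 0.674 dz 5.780 roll 0.009
```

Call:
arm_command:
  deltas:
    - {"dx":0.8,"dy":0.67,"dz":0.5,"roll":0}
    - {"dx":0.8,"dy":0.67,"dz":1.5,"roll":0}
    - {"dx":0.8,"dy":0.67,"dz":2.5,"roll":0}
    - {"dx":0.8,"dy":0.67,"dz":3.3,"roll":0}
    - {"dx":0.8,"dy":0.67,"dz":3.6,"roll":0}
    - {"dx":0.8,"dy":0.67,"dz":3.6,"roll":0}
    - {"dx":0.8,"dy":0.67,"dz":3.6,"roll":0}

```text
clock: 2.8
tool_pos: [0.5928, 0.1722, 0.0627]
eef_rot: [0.662, 0.75, 0.001, 0.001]
ft_force: [-0.5, 1.7, 1.1]
finger_gap: 0.085
grip_force: 0.0
```

```bash
python3 -c "
from h import *
to(.592,.172,.007,97.1)
s=snap('side');t=snap('top')
c=s['frame'][180:300,260:420];u=t['frame'][170:290,240:400]
cv2.imwrite('pics/c2.png',cv2.cvtColor(cv2.resize(np.vstack([c,u])[:, :],(720,1080))[:, :],cv2.COLOR_RGB2BGR)) if 0 else cv2.imwrite('pics/c2.png',cv2.cvtColor(cv2.resize(np.hstack([c,u]),(800,300),interpolation=2),cv2.COLOR_RGB2BGR))
"
```

```text
from [0.5928 0.1722 0.0627] 97.17 -> dx -0.006 dy -0.031 dz 2.227 roll 0.011
```

View pics/c2.png

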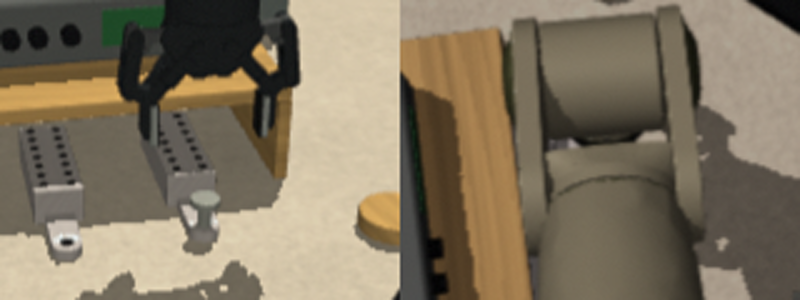

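The open fingers straddle the stud (crop px about (205,205), fingers at 150 and 262), clear of the shelf. I'm lowering now, then pinching.

Call:
arm_command:
  deltas:
    - {"dx":0,"dy":0,"dz":0.6,"roll":0}
    - {"dx":0,"dy":0,"dz":1.2,"roll":0}
    - {"dx":0,"dy":0,"dz":1.7,"roll":0}
    - {"dx":0,"dy":0,"dz":2.1,"roll":0}
    - {"dx":0,"dy":0,"dz":2.1,"roll":0}
    - {"dx":0,"dy":0,"dz":2.1,"roll":0}

```text
clock: 3.5
tool_pos: [0.5922, 0.1727, 0.0087]
eef_rot: [0.661, 0.75, -0.0, -0.0]
ft_force: [0.3, -0.8, -0.2]
finger_gap: 0.0858
grip_force: 0.0
```

Call:
arm_command:
  deltas:
    - {"dx":0,"dy":0,"dz":0,"roll":0}
    - {"dx":0,"dy":0,"dz":0,"roll":0}
    - {"dx":0,"dy":0,"dz":0,"roll":0}
    - {"dx":0,"dy":0,"dz":0,"roll":0}
    - {"dx":0,"dy":0,"dz":0,"roll":0}
    - {"dx":0,"dy":0,"dz":0,"roll":0}
    - {"dx":0,"dy":0,"dz":0,"roll":0}
  hand: -1
  force: 50

```text
clock: 4.2
tool_pos: [0.5926, 0.1727, 0.0094]
eef_rot: [0.661, 0.75, 0.0, 0.0]
ft_force: [-0.3, -0.0, 5.3]
finger_gap: 0.0228
grip_force: 48.9
```

Call:
arm_command:
  deltas:
    - {"dx":-0.3,"dy":0,"dz":0,"roll":0}
    - {"dx":-0.8,"dy":0,"dz":0,"roll":0}
    - {"dx":-1.4,"dy":0,"dz":0,"roll":0}
    - {"dx":-2,"dy":0,"dz":0,"roll":0}
    - {"dx":-2.6,"dy":0,"dz":0,"roll":0}
    - {"dx":-3.2,"dy":0,"dz":0,"roll":0}
    - {"dx":-3.8,"dy":0,"dz":0,"roll":0}
    - {"dx":-4.4,"dy":0,"dz":0,"roll":0}

```text
clock: 5.0
tool_pos: [0.6062, 0.0643, 0.0094]
eef_rot: [0.661, 0.75, 0.001, -0.0]
ft_force: [-0.0, 7.0, 7.0]
finger_gap: 0.0229
grip_force: 49.1
```

Call:
arm_command:
  deltas:
    - {"dx":-0.2,"dy":0,"dz":0,"roll":0}
    - {"dx":-0.2,"dy":0,"dz":0,"roll":0}
    - {"dx":-0.2,"dy":0,"dz":0,"roll":0}

```text
clock: 5.3
tool_pos: [0.607, 0.0581, 0.0094]
eef_rot: [0.661, 0.75, 0.0, 0.001]
ft_force: [-0.5, -1.3, 5.4]
finger_gap: 0.0231
grip_force: 49.1
```

```bash
python3 -c "
from h import *
s=snap('side')
cv2.imwrite('pics/c3.png',cv2.cvtColor(cv2.resize(s['frame'][180:360,240:480],(720,540),interpolation=2),cv2.COLOR_RGB2BGR))
"
```

```text
(no output)
```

View pics/c3.png

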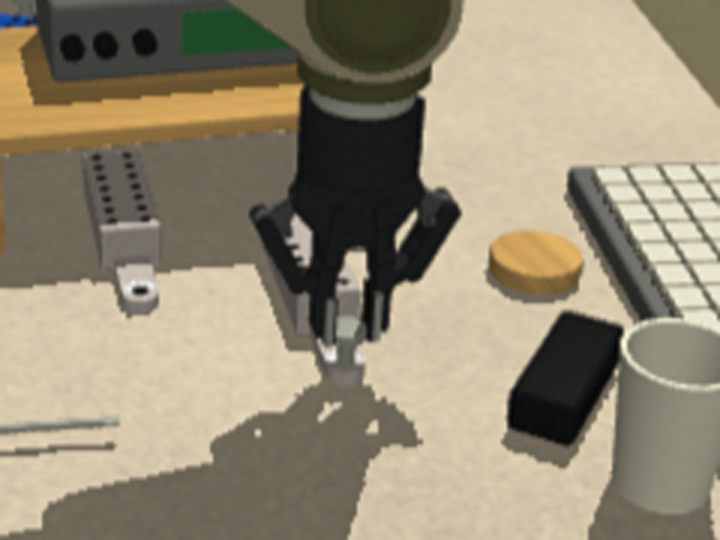

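The beam came out with the grip. It lies at crop px about (330,320), and the spare at (130,230) hasn't moved. I'm releasing and rising.

Call:
arm_command:
  deltas:
    - {"dx":0,"dy":0,"dz":0,"roll":0}
    - {"dx":0,"dy":0,"dz":0,"roll":0}
    - {"dx":0,"dy":0,"dz":0,"roll":0}
    - {"dx":0,"dy":0,"dz":0,"roll":0}
    - {"dx":0,"dy":0,"dz":0,"roll":0}
    - {"dx":0,"dy":0,"dz":0,"roll":0}
  hand: 1

```text
clock: 5.95
tool_pos: [0.6065, 0.0586, 0.0087]
eef_rot: [0.661, 0.75, -0.0, -0.0]
ft_force: [-0.4, 0.5, -0.5]
finger_gap: 0.0852
grip_force: 0.0
```

Call:
arm_command:
  deltas:
    - {"dx":0,"dy":0,"dz":-1,"roll":0}
    - {"dx":0,"dy":0,"dz":-2,"roll":0}
    - {"dx":0,"dy":0,"dz":-3.5,"roll":0}
    - {"dx":-1,"dy":-1,"dz":-5,"roll":0}
    - {"dx":-2.5,"dy":-2.5,"dz":-5.5,"roll":0}
    - {"dx":-4,"dy":-4,"dz":-5.5,"roll":0}
    - {"dx":-5.5,"dy":-5.5,"dz":-5.5,"roll":0}
    - {"dx":-6,"dy":-6,"dz":-5.5,"roll":0}

```text
clock: 6.75
tool_pos: [0.4747, -0.111, 0.1466]
eef_rot: [0.662, 0.75, -0.0, 0.0]
ft_force: [0.8, -0.4, 1.1]
finger_gap: 0.0855
grip_force: 0.0
```

```bash
python3 -c "
from h import *
s=snap('side');t=snap('top'); np.savez('cal.npz',**{k:v for k,v in t.items()})
c=cv2.resize(s['frame'][190:310,290:390],(400,480),interpolation=2);u=cv2.resize(t['frame'][180:300,280:380],(400,480),interpolation=2)
cv2.imwrite('pics/c4.png',cv2.cvtColor(np.hstack([c,u]),cv2.COLOR_RGB2BGR)); print(ctrl.read_state()['tool_pos'])
"
```

```text
[ 0.47502357 -0.11135859  0.14660521]
```

View pics/c4.png

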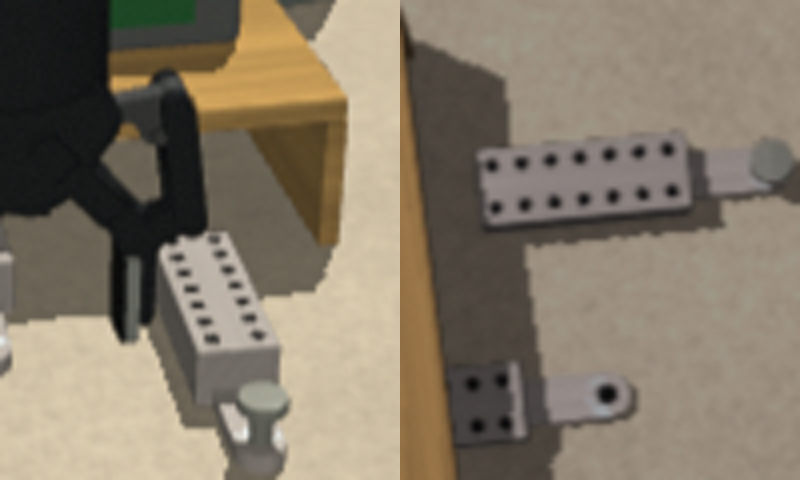

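The beam lies flat on the open bench. In the top crop its body corners are (479,152), (486,227), (690,205) and (688,133), with the stud head at (771,159). The tail is clear of the shelf edge.

```bash
python3 -c "
from h import *
t=snap('top');s=snap('side'); np.set_printoptions(precision=4,suppress=True)
T=lambda l:[(280+(x-400)/4,180+y/4) for x,y in l]; S=lambda l:[(290+x/4,190+y/4) for x,y in l]
an=lambda a,b: np.degrees(np.arctan2(*(b-a)[:2][::-1]))
st=plane(t,T([(771,159)]),.037)[0]; ss=plane(s,S([(263,395)]),.037)[0]
h=plane(t,T([(491,165),(668,149),(496,207),(672,190)]),.034); g=plane(s,S([(177,257),(212,339),(213,239),(259,335)]),.034)
c=plane(t,T([(479,152),(486,227),(690,205),(688,133)]),.034)
print('stud',st,ss); print('rows',an(h[1],h[0]),an(h[3],h[2]),an(g[1],g[0]),an(g[3],g[2]),'mid',h.mean(0),g.mean(0)); print('corn',c,c.mean(0),an(st,h.mean(0)),an(st,c.mean(0)),np.linalg.norm((st-c.mean(0))[:2]))
print('shelf edge',plane(t,T([(430,260)]),.095))
to(.6,.15,.15,98)
"
```

```text
stud [0.6043 0.0595 0.037 ] [0.6061 0.0586 0.037 ]
rows 95.5101293464333 95.86734075481634 95.67704147303 96.12011653338627 mid [0.5935 0.1665 0.034 ] [0.5961 0.1619 0.034 ]
corn [[0.6079 0.2249 0.034 ]
 [0.565  0.2204 0.034 ]
 [0.5782 0.1052 0.034 ]
 [0.6194 0.1064 0.034 ]] [0.5926 0.1642 0.034 ] 95.77516315473731 96.3397840906739 0.10534037345171954
shelf edge [[0.5387 0.2473 0.095 ]]
from [ 0.4766 -0.1093  0.1465] 97.14 -> dx 9.677 dy 6.185 dz -0.138 roll -0.143
```

Call:
arm_command:
  deltas:
    - {"dx":1.2,"dy":0.75,"dz":0,"roll":0.22}
    - {"dx":2.6,"dy":1.6,"dz":0,"roll":0.22}
    - {"dx":4.1,"dy":2.5,"dz":0,"roll":0.22}
    - {"dx":5.5,"dy":3.4,"dz":0,"roll":0.22}
    - {"dx":7,"dy":4.3,"dz":0,"roll":0.22}
    - {"dx":8.4,"dy":5.2,"dz":0,"roll":0.22}
    - {"dx":9.4,"dy":5.8,"dz":0,"roll":0.22}
    - {"dx":9.66,"dy":6.02,"dz":0,"roll":0.22}

```text
clock: 7.75
tool_pos: [0.5959, 0.1535, 0.1457]
eef_rot: [0.668, 0.744, 0.0, -0.0]
ft_force: [0.8, 0.5, 0.6]
finger_gap: 0.0853
grip_force: 0.0
```

Call:
arm_command:
  deltas:
    - {"dx":0,"dy":0,"dz":0,"roll":0}
    - {"dx":0,"dy":0,"dz":0,"roll":0}
    - {"dx":0,"dy":0,"dz":0,"roll":0}

```text
clock: 8.05
tool_pos: [0.5954, 0.1485, 0.1464]
eef_rot: [0.67, 0.742, -0.0, 0.0]
ft_force: [-0.3, -1.0, -0.5]
finger_gap: 0.0856
grip_force: 0.0
```

```bash
python3 -c "
from h import *
to(.596,.149,.006,95.8)"
```

```text
from [0.5954 0.1485 0.1464] 95.83 -> dx 0.019 dy 0.027 dz 5.616 roll 0.005
```

Call:
arm_command:
  deltas:
    - {"dx":0.02,"dy":0.02,"dz":1,"roll":0}
    - {"dx":0.02,"dy":0.02,"dz":2.2,"roll":0}
    - {"dx":0.02,"dy":0.02,"dz":3.4,"roll":0}
    - {"dx":0.02,"dy":0.02,"dz":4.4,"roll":0}
    - {"dx":0.02,"dy":0.02,"dz":5.2,"roll":0}
    - {"dx":0.02,"dy":0.02,"dz":5.6,"roll":0}
    - {"dx":0.02,"dy":0.02,"dz":5.6,"roll":0}

```text
clock: 8.75
tool_pos: [0.5954, 0.1493, 0.0055]
eef_rot: [0.67, 0.742, -0.001, -0.001]
ft_force: [0.3, -0.1, 0.4]
finger_gap: 0.0856
grip_force: 0.0
```

Call:
arm_command:
  deltas:
    - {"dx":0,"dy":0,"dz":0,"roll":0}
    - {"dx":0,"dy":0,"dz":0,"roll":0}
    - {"dx":0,"dy":0,"dz":0,"roll":0}
    - {"dx":0,"dy":0,"dz":0,"roll":0}
    - {"dx":0,"dy":0,"dz":0,"roll":0}
    - {"dx":0,"dy":0,"dz":0,"roll":0}
    - {"dx":0,"dy":0,"dz":0,"roll":0}
  hand: -1
  force: 60

```text
clock: 9.45
tool_pos: [0.5971, 0.15, 0.008]
eef_rot: [0.67, 0.743, 0.001, 0.001]
ft_force: [-0.3, -1.4, 6.5]
finger_gap: 0.0413
grip_force: 60.4
```

Call:
arm_command:
  deltas:
    - {"dx":0,"dy":0,"dz":-0.3,"roll":0}
    - {"dx":0,"dy":0,"dz":-1,"roll":0}
    - {"dx":0,"dy":0,"dz":-2,"roll":0}
    - {"dx":0,"dy":0,"dz":-3,"roll":0}
    - {"dx":0,"dy":0,"dz":-4,"roll":0}
    - {"dx":0,"dy":0,"dz":-5,"roll":0}
    - {"dx":0,"dy":0,"dz":-5,"roll":0}
    - {"dx":0,"dy":0,"dz":-5,"roll":0}

```text
clock: 10.25
tool_pos: [0.5954, 0.1499, 0.1302]
eef_rot: [0.67, 0.743, -0.001, -0.001]
ft_force: [0.0, 0.1, -7.3]
finger_gap: 0.0416
grip_force: 62.1
```

```bash
python3 -c "
from h import *
a=np.radians(15.15); ux=np.array([np.cos(a),np.sin(a)]); o=np.array([.4185,-.2487])
for X in (152,132): print(X,o+ux*X/1000)
p=o+ux*.152; to(p[0],p[1],.13,15.15)"
```

```text
152 [ 0.56521723 -0.20897526]
132 [ 0.54591233 -0.2142022 ]
from [0.5954 0.1499 0.1302] 95.89 -> dx -14.156 dy -2.675 dz 0.009 roll 13.457
```

Call:
arm_command:
  deltas:
    - {"dx":-0.6,"dy":-0.1,"dz":0,"roll":0.5}
    - {"dx":-1.6,"dy":-0.3,"dz":0,"roll":1.5}
    - {"dx":-2.7,"dy":-0.5,"dz":0,"roll":2.5}
    - {"dx":-3.8,"dy":-0.7,"dz":0,"roll":3.5}
    - {"dx":-4.9,"dy":-0.9,"dz":0,"roll":4.6}
    - {"dx":-6,"dy":-1.1,"dz":0,"roll":5.7}
    - {"dx":-7.2,"dy":-1.3,"dz":0,"roll":6.8}
    - {"dx":-8.3,"dy":-1.5,"dz":0,"roll":7.9}

```text
clock: 11.05
tool_pos: [0.5788, -0.0622, 0.1295]
eef_rot: [0.913, 0.407, -0.001, -0.001]
ft_force: [0.3, 0.3, -5.5]
finger_gap: 0.0413
grip_force: 62.1
```

Call:
arm_command:
  deltas:
    - {"dx":0,"dy":0,"dz":0,"roll":0}
    - {"dx":0,"dy":0,"dz":0,"roll":0}

```text
clock: 11.25
tool_pos: [0.5791, -0.061, 0.1299]
eef_rot: [0.912, 0.41, -0.001, -0.001]
ft_force: [0.1, 0.9, -5.9]
finger_gap: 0.0417
grip_force: 62.2
```

```bash
python3 -c "
from h import *
to(.5652,-.209,.11,15.15)"
```

```text
from [ 0.5791 -0.061   0.1299] 48.4 -> dx -4.797 dy 3.515 dz 0.795 roll 5.541
```

Call:
arm_command:
  deltas:
    - {"dx":-0.6,"dy":0.4,"dz":0,"roll":0.6}
    - {"dx":-1.4,"dy":1,"dz":0.1,"roll":1.6}
    - {"dx":-2.3,"dy":1.7,"dz":0.3,"roll":2.6}
    - {"dx":-3.2,"dy":2.3,"dz":0.5,"roll":3.7}
    - {"dx":-4.1,"dy":3,"dz":0.7,"roll":4.7}
    - {"dx":-4.8,"dy":3.5,"dz":0.8,"roll":5.54}
    - {"dx":-4.8,"dy":3.5,"dz":0.8,"roll":5.54}
    - {"dx":-4.8,"dy":3.5,"dz":0.8,"roll":5.54}

```text
clock: 12.05
tool_pos: [0.5658, -0.2074, 0.1105]
eef_rot: [0.991, 0.133, -0.001, -0.001]
ft_force: [0.1, 0.8, -6.0]
finger_gap: 0.0417
grip_force: 62.4
```

```bash
python3 -c "
from h import *
to(.5652,-.209,.05,15.15)
s=snap('side');t=snap('top')
c=cv2.resize(s['frame'][300:480,180:440],(520,360),interpolation=2);u=cv2.resize(t['frame'][190:370,430:570],(280,360),interpolation=2)
cv2.imwrite('pics/c5.png',cv2.cvtColor(np.hstack([c,u]),cv2.COLOR_RGB2BGR))
"
```

```text
from [ 0.5658 -0.2074  0.1105] 15.33 -> dx -0.039 dy 0.057 dz 2.420 roll 0.030
```

View pics/c5.png

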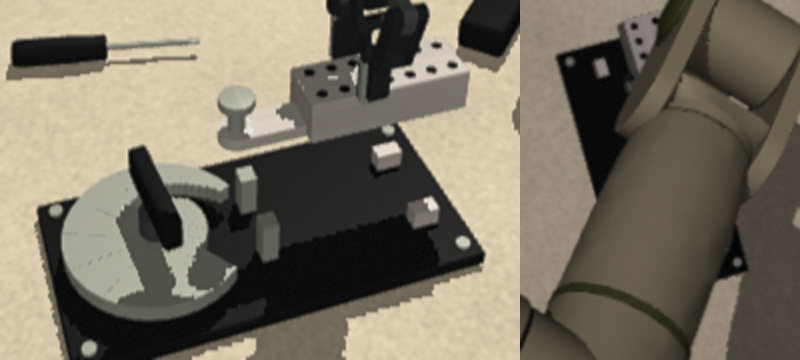

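The beam hangs level above the channel. In the side view the stud head is at full-picture px (298.5,349.5), the stop-block tops are around (303,385) and (313.5,408), and the guide tops around (373,374) and (391.5,403).

```bash
python3 -c "
from h import *
np.set_printoptions(precision=4,suppress=True)
s=snap('side'); a=np.radians(15.15); ux=np.array([np.cos(a),np.sin(a)]); uy=np.array([-ux[1],ux[0]]); o=np.array([.4185,-.2487])
D=lambda px,z:[((p[:2]-o)@ux*1e3,(p[:2]-o)@uy*1e3) for p in plane(s,px,z)]
print('stud (62,0)',np.array(D([(298.5,349.5)],.1395)))
print('blocks (75,+-) ',np.array(D([(303,385),(313.5,407.5)],.044)))
print('guides (195,+-) ',np.array(D([(373,374),(391.5,402.5)],.026)))
t=np.load('cal.npz',allow_pickle=True)
print('top guides',[((p[:2]-o)@ux*1e3,(p[:2]-o)@uy*1e3) for p in plane(t,[(440+113/3.704,195+107/3.704),(440+208/3.704,195+83/3.704)],.026)])
print('top blocks',[((p[:2]-o)@ux*1e3,(p[:2]-o)@uy*1e3) for p in plane(t,[(440+184/3.704,195+288/3.704),(440+259/3.704,195+267/3.704)],.044)])
"
```

```text
stud (62,0) [[62.3096 -0.779 ]]
blocks (75,+-)  [[ 78.9976  28.1446]
 [ 78.841  -18.5034]]
guides (195,+-)  [[197.332   33.1458]
 [197.3616 -30.3076]]
top guides [(np.float64(194.91930570696954), np.float64(32.738424503600775)), (np.float64(194.1280810347686), np.float64(-29.963529069027064))]
top blocks [(np.float64(75.38212995071636), np.float64(26.074470965033314)), (np.float64(75.48439771753664), np.float64(-22.862124543880352))]
```

Call:
arm_command:
  deltas:
    - {"dx":0.04,"dy":-0.05,"dz":0.4,"roll":0.03}
    - {"dx":0.04,"dy":-0.05,"dz":0.9,"roll":0.03}
    - {"dx":0.04,"dy":-0.05,"dz":1.4,"roll":0.03}
    - {"dx":0.04,"dy":-0.05,"dz":1.8,"roll":0.03}
    - {"dx":0.04,"dy":-0.05,"dz":2.1,"roll":0.03}
    - {"dx":0.04,"dy":-0.05,"dz":2.2,"roll":0.03}
    - {"dx":0.04,"dy":-0.05,"dz":2.2,"roll":0.03}
    - {"dx":0.04,"dy":-0.05,"dz":2.2,"roll":0.03}

```text
clock: 13.0
tool_pos: [0.5669, -0.2069, 0.0568]
eef_rot: [0.991, 0.131, 0.0, 0.0]
ft_force: [-0.4, -0.0, -5.7]
finger_gap: 0.0414
grip_force: 62.4
```

```bash
python3 -c "
from h import *
to(.5667,-.206,.021,15.15)
s=snap('side')
cv2.imwrite('pics/c6.png',cv2.cvtColor(cv2.resize(s['frame'][330:480,190:430],(800,500),interpolation=2),cv2.COLOR_RGB2BGR))
"
```

```text
from [ 0.5669 -0.2069  0.0568] 15.07 -> dx -0.000 dy -0.036 dz 1.431 roll -0.013
```

View pics/c6.png

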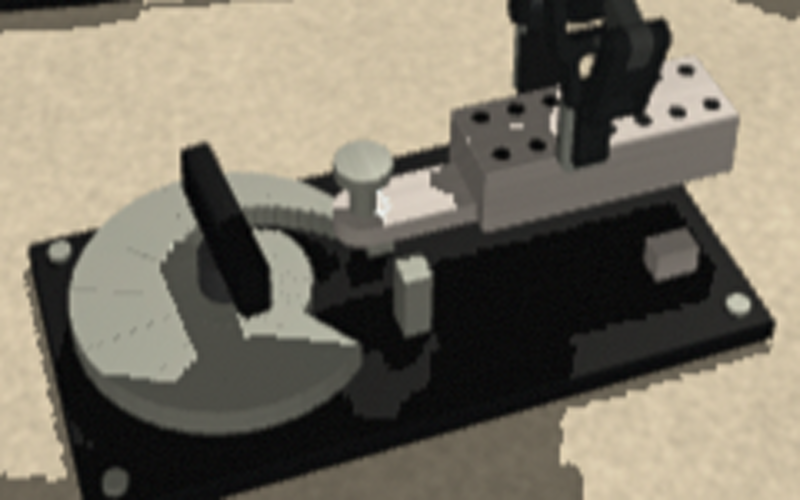

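The beam is over the channel, with the stud head at px (298.9,378.6) facing the cam's mouth. The near stop block, at (314,410), stands clear beside it.

```bash
python3 -c "
from h import *
np.set_printoptions(precision=2,suppress=True)
s=snap('side'); a=np.radians(15.15); ux=np.array([np.cos(a),np.sin(a)]); uy=np.array([-ux[1],ux[0]]); o=np.array([.4185,-.2487])
def D(px,z): 
  return np.array([((p[:2]-o)@ux*1e3,(p[:2]-o)@uy*1e3) for p in plane(s,[(190+x*.3,330+y*.3) for x,y in px],z)])
print('stud',D([(363,162)],.086),'rows',D([(480,117),(685,69)],.0828),D([(501,153),(711,103)],.0828))
print('body near front/back top',D([(484,172),(739,113)],.0828))
print('near block top corners',D([(394,262),(431,259),(405,280)],.044),'guide near',D([(645,237),(690,228),(657,253)],.026))
"
```

```text
stud [[63.37  0.52]] rows [[121.42  13.62]
 [221.03  13.27]] [[121.63  -9.98]
 [221.36 -10.74]]
body near front/back top [[110.58 -18.17]
 [229.93 -20.45]]
near block top corners [[ 71.07 -18.02]
 [ 86.47 -21.5 ]
 [ 72.16 -28.88]] guide near [[187.39 -23.98]
 [208.91 -25.61]
 [188.17 -34.22]]
```

Call:
arm_command:
  deltas:
    - {"dx":0.03,"dy":0,"dz":0.3,"roll":0}
    - {"dx":0.03,"dy":0,"dz":0.6,"roll":0}
    - {"dx":0.03,"dy":0,"dz":0.9,"roll":0}
    - {"dx":0.03,"dy":0,"dz":1.1,"roll":0}
    - {"dx":0.03,"dy":0,"dz":1.3,"roll":0}
    - {"dx":0.03,"dy":0,"dz":1.4,"roll":0}
    - {"dx":0.03,"dy":0,"dz":1.46,"roll":0}
    - {"dx":0.03,"dy":0,"dz":1.46,"roll":0}

```text
clock: 13.9
tool_pos: [0.5675, -0.2066, 0.0202]
eef_rot: [0.991, 0.131, 0.0, 0.0]
ft_force: [-1.6, 0.7, -3.7]
finger_gap: 0.0413
grip_force: 62.7
```

Call:
arm_command:
  deltas:
    - {"dx":-0.1,"dy":0,"dz":0,"roll":0}
    - {"dx":-0.25,"dy":0,"dz":0,"roll":0}
    - {"dx":-0.4,"dy":0,"dz":0,"roll":0}
    - {"dx":-0.55,"dy":0,"dz":0,"roll":0}
    - {"dx":-0.65,"dy":0,"dz":0,"roll":0}
    - {"dx":-0.65,"dy":0,"dz":0,"roll":0}

```text
clock: 14.5
tool_pos: [0.5513, -0.211, 0.0201]
eef_rot: [0.991, 0.131, -0.0, 0.0]
ft_force: [-1.7, 0.1, -0.3]
finger_gap: 0.0414
grip_force: 63.1
```

Call:
arm_command:
  deltas:
    - {"dx":-0.06,"dy":0,"dz":0,"roll":0}
    - {"dx":-0.12,"dy":0,"dz":0,"roll":0}
    - {"dx":-0.12,"dy":0,"dz":0,"roll":0}

```text
clock: 14.8
tool_pos: [0.549, -0.2116, 0.0201]
eef_rot: [0.991, 0.131, 0.0, 0.0]
ft_force: [1.9, 1.1, -0.2]
finger_gap: 0.0416
grip_force: 63.1
```

Call:
arm_command:
  deltas:
    - {"dx":-0.04,"dy":0,"dz":0,"roll":0}
    - {"dx":-0.08,"dy":0,"dz":0,"roll":0}
    - {"dx":-0.08,"dy":0,"dz":0,"roll":0}

```text
clock: 15.1
tool_pos: [0.5484, -0.2118, 0.0201]
eef_rot: [0.991, 0.131, 0.002, 0.0]
ft_force: [9.8, 1.9, -4.0]
finger_gap: 0.0412
grip_force: 62.7
```

```bash
python3 -c "
from h import *
for i in range(3): print(ctrl.read_state()['ft_force'])
s=snap('side')
cv2.imwrite('pics/c7.png',cv2.cvtColor(cv2.resize(s['frame'][330:480,190:430],(800,500),interpolation=2),cv2.COLOR_RGB2BGR))
"
```

```text
[ 9.83898791  1.86911464 -3.96898568]
[ 9.83898791  1.86911464 -3.96898568]
[ 9.83898791  1.86911464 -3.96898568]
```

View pics/c7.png

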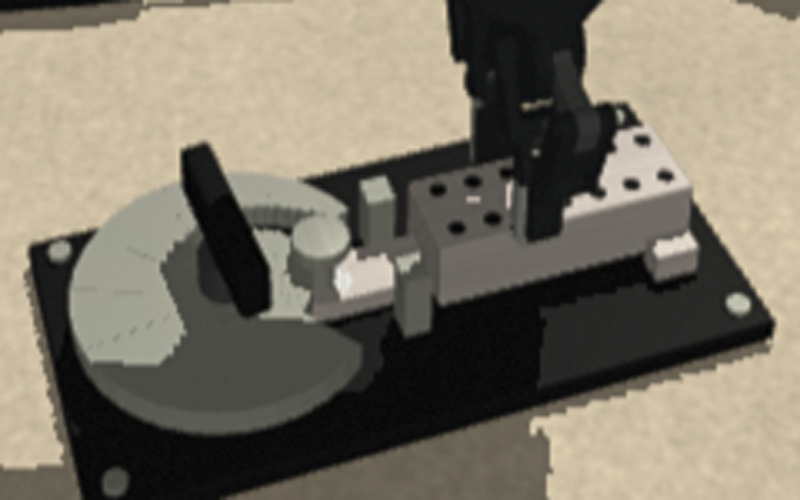

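The stud has met the hub (10 N), with its head at crop px (320,238) inside the cam's mouth, and the beam sits between the stops and guides. I'm letting go, rising, and going to the handle.

Call:
arm_command:
  deltas:
    - {"dx":0,"dy":0,"dz":0,"roll":0}
    - {"dx":0,"dy":0,"dz":0,"roll":0}
    - {"dx":0,"dy":0,"dz":0,"roll":0}
    - {"dx":0,"dy":0,"dz":0,"roll":0}
    - {"dx":0,"dy":0,"dz":0,"roll":0}
    - {"dx":0,"dy":0,"dz":0,"roll":0}
  hand: 1

```text
clock: 15.75
tool_pos: [0.5468, -0.212, 0.0198]
eef_rot: [0.991, 0.131, -0.0, -0.0]
ft_force: [0.4, -0.2, -0.8]
finger_gap: 0.0857
grip_force: 0.0
```

Call:
arm_command:
  deltas:
    - {"dx":0,"dy":0,"dz":-0.8,"roll":0}
    - {"dx":0,"dy":0,"dz":-2,"roll":0}
    - {"dx":0,"dy":0,"dz":-3.2,"roll":0}
    - {"dx":0,"dy":0,"dz":-4.4,"roll":-1}
    - {"dx":-0.5,"dy":0,"dz":-4.8,"roll":-2.2}
    - {"dx":-1.5,"dy":0,"dz":-4.8,"roll":-3.5}
    - {"dx":-2.5,"dy":0,"dz":-4.8,"roll":-4.8}
    - {"dx":-3.5,"dy":0,"dz":-4.8,"roll":-6}

```text
clock: 16.55
tool_pos: [0.4614, -0.2348, 0.1399]
eef_rot: [0.901, 0.434, -0.0, 0.0]
ft_force: [0.0, -0.2, 0.5]
finger_gap: 0.0851
grip_force: 0.0
```

Call:
arm_command:
  deltas:
    - {"dx":0,"dy":0,"dz":0,"roll":-1.2}
    - {"dx":0,"dy":0,"dz":0,"roll":-2.5}
    - {"dx":0,"dy":0,"dz":0,"roll":-3.8}
    - {"dx":0,"dy":0,"dz":0,"roll":-5.1}
    - {"dx":0,"dy":0,"dz":0,"roll":-6.4}
    - {"dx":0,"dy":0,"dz":0,"roll":-7.7}
    - {"dx":0,"dy":0,"dz":0,"roll":-9}
    - {"dx":0,"dy":0,"dz":0,"roll":-9}

```text
clock: 17.35
tool_pos: [0.4623, -0.2348, 0.1398]
eef_rot: [0.608, 0.794, -0.0, -0.0]
ft_force: [0.3, -0.6, -0.5]
finger_gap: 0.0852
grip_force: 0.0
```

```bash
python3 -c "
from h import *
to(.4195,-.2467,.12,105.15)
"
```

```text
from [ 0.4623 -0.2348  0.1398] 105.14 -> dx -0.014 dy -1.778 dz 0.793 roll -0.001
```

Call:
arm_command:
  deltas:
    - {"dx":0,"dy":-0.8,"dz":0,"roll":0}
    - {"dx":0,"dy":-1.6,"dz":0,"roll":0}
    - {"dx":0,"dy":-1.78,"dz":0.4,"roll":0}
    - {"dx":0,"dy":-1.78,"dz":1.2,"roll":0}
    - {"dx":0,"dy":-1.78,"dz":2.2,"roll":0}
    - {"dx":0,"dy":-1.78,"dz":3,"roll":0}
    - {"dx":0,"dy":-1.78,"dz":3.35,"roll":0}
    - {"dx":0,"dy":-1.78,"dz":3.35,"roll":0}

```text
clock: 18.15
tool_pos: [0.4192, -0.2458, 0.055]
eef_rot: [0.609, 0.793, 0.0, -0.001]
ft_force: [0.7, -0.6, -0.0]
finger_gap: 0.0852
grip_force: 0.0
```

Call:
arm_command:
  deltas:
    - {"dx":0,"dy":0,"dz":0,"roll":0}
    - {"dx":0,"dy":0,"dz":0,"roll":0}
    - {"dx":0,"dy":0,"dz":0,"roll":0}
    - {"dx":0,"dy":0,"dz":0,"roll":0}
    - {"dx":0,"dy":0,"dz":0,"roll":0}
    - {"dx":0,"dy":0,"dz":0,"roll":0}
    - {"dx":0,"dy":0,"dz":0,"roll":0}
    - {"dx":0,"dy":0,"dz":0,"roll":0}
  hand: -1
  force: 60

```text
clock: 18.95
tool_pos: [0.4208, -0.2462, 0.0567]
eef_rot: [0.608, 0.794, 0.001, 0.002]
ft_force: [7.3, 3.4, 1.5]
finger_gap: 0.0116
grip_force: 57.8
```

```bash
python3 -c "
from h import *
s=ctrl.read_state();print(s['ft_force'],s['ft_torque'],s['joints'],psi())
"
```

```text
[7.27177533 3.35534837 1.53163035] [ 0.67674698 -1.20479889 -0.01267701] [-0.77142824  0.41878504  1.79741043  0.00261753  0.92255804 -1.03550327] 105.0398751245769
```

Call:
arm_command:
  deltas:
    - {"dx":0,"dy":0.06,"dz":0,"roll":0.4}
    - {"dx":0,"dy":0.06,"dz":0,"roll":1.2}
    - {"dx":0,"dy":0.06,"dz":0,"roll":2}
    - {"dx":0,"dy":0.06,"dz":0,"roll":2.8}
    - {"dx":0,"dy":0.06,"dz":0,"roll":3.6}
    - {"dx":0,"dy":0.06,"dz":0,"roll":4.4}
    - {"dx":0,"dy":0.06,"dz":0,"roll":5}
    - {"dx":0,"dy":0.06,"dz":0,"roll":5}

```text
clock: 19.75
tool_pos: [0.4214, -0.2461, 0.0567]
eef_rot: [0.793, 0.609, 0.0, 0.001]
ft_force: [1.4, 0.8, 5.8]
finger_gap: 0.0116
grip_force: 58.3
```

```bash
python3 -c "
from h import *
s=ctrl.read_state();print(s['ft_force'],s['ft_torque'],psi())
"
```

```text
[1.36619209 0.81111658 5.78896455] [ 0.33272084 -0.25039865  0.01070344] 75.04208517264307
```

Turned 30° so far with low forces, so I'll carry on.

Call:
arm_command:
  deltas:
    - {"dx":0,"dy":0,"dz":0,"roll":0.7}
    - {"dx":0,"dy":0,"dz":0,"roll":1.5}
    - {"dx":0,"dy":0,"dz":0,"roll":2.3}
    - {"dx":0,"dy":0,"dz":0,"roll":3.1}
    - {"dx":0,"dy":0,"dz":0,"roll":3.9}
    - {"dx":0,"dy":0,"dz":0,"roll":4.7}
    - {"dx":0,"dy":0,"dz":0,"roll":5.5}
    - {"dx":0,"dy":0,"dz":0,"roll":5.5}

```text
clock: 20.55
tool_pos: [0.4218, -0.2464, 0.0567]
eef_rot: [0.933, 0.359, 0.001, 0.001]
ft_force: [5.0, 1.3, 4.2]
finger_gap: 0.0116
grip_force: 58.2
```

```bash
python3 -c "
from h import *
s=ctrl.read_state();print(s['ft_force'],s['ft_torque'],psi())
"
```

```text
[5.03739727 1.28597444 4.21610716] [ 0.12880327 -0.94244272  0.18269501] 42.11728034112516
```

Call:
arm_command:
  deltas:
    - {"dx":0,"dy":0,"dz":0,"roll":0.6}
    - {"dx":0,"dy":0,"dz":0,"roll":1.2}
    - {"dx":0,"dy":0,"dz":0,"roll":1.8}
    - {"dx":0,"dy":0,"dz":0,"roll":2.3}
    - {"dx":0,"dy":0,"dz":0,"roll":2.6}
    - {"dx":0,"dy":0,"dz":0,"roll":2.6}
    - {"dx":0,"dy":0,"dz":0,"roll":2.6}

```text
clock: 21.25
tool_pos: [0.422, -0.2466, 0.0567]
eef_rot: [0.973, 0.231, 0.001, 0.001]
ft_force: [6.6, -0.6, 3.1]
finger_gap: 0.0114
grip_force: 58.2
```

```bash
python3 -c "
from h import *
s=ctrl.read_state();print(s['ft_force'],s['ft_torque'],psi())
"
```

```text
[ 6.59882792 -0.59849464  3.12690586] [ 0.01556955 -1.05665188  0.09768206] 26.669644592890194
```

Call:
arm_command:
  deltas:
    - {"dx":0,"dy":0,"dz":0,"roll":0.15}
    - {"dx":0,"dy":0,"dz":0,"roll":0.3}
    - {"dx":0,"dy":0,"dz":0,"roll":0.4}
    - {"dx":0,"dy":0,"dz":0,"roll":0.4}
    - {"dx":0,"dy":0,"dz":0,"roll":0.4}

```text
clock: 21.75
tool_pos: [0.422, -0.2466, 0.0567]
eef_rot: [0.978, 0.21, 0.001, 0.001]
ft_force: [7.5, 0.4, 4.0]
finger_gap: 0.0116
grip_force: 58.4
```

```bash
python3 -c "
from h import *
s=ctrl.read_state();print(s['ft_force'],s['ft_torque'],psi())
"
```

```text
[7.53940041 0.39506721 4.00782988] [-0.05257881 -1.04092353  0.24909153] 24.284306351717774
```

Call:
arm_command:
  deltas:
    - {"dx":0,"dy":0,"dz":0,"roll":0.15}
    - {"dx":0,"dy":0,"dz":0,"roll":0.25}
    - {"dx":0,"dy":0,"dz":0,"roll":0.25}
    - {"dx":0,"dy":0,"dz":0,"roll":0.25}

```text
clock: 22.15
tool_pos: [0.422, -0.2466, 0.0567]
eef_rot: [0.98, 0.198, 0.001, 0.001]
ft_force: [6.7, -0.6, 2.7]
finger_gap: 0.0115
grip_force: 58.9
```

```bash
python3 -c "
from h import *
s=ctrl.read_state();print(s['ft_force'],s['ft_torque'],psi())
"
```

```text
[ 6.72746747 -0.63874702  2.66896319] [-0.00658737 -1.0981724   0.41677928] 22.80360619157837
```

Call:
arm_command:
  deltas:
    - {"dx":0,"dy":0,"dz":0,"roll":0}
    - {"dx":0,"dy":0,"dz":0,"roll":0}
    - {"dx":0,"dy":0,"dz":0,"roll":0}
    - {"dx":0,"dy":0,"dz":0,"roll":0}
    - {"dx":0,"dy":0,"dz":0,"roll":0}
    - {"dx":0,"dy":0,"dz":0,"roll":0}
  hand: 1

```text
clock: 22.75
tool_pos: [0.4208, -0.2459, 0.056]
eef_rot: [0.981, 0.196, -0.0, -0.0]
ft_force: [-0.1, -0.7, -0.6]
finger_gap: 0.0856
grip_force: 0.0
```

Call:
arm_command:
  deltas:
    - {"dx":0,"dy":0,"dz":-0.6,"roll":0}
    - {"dx":0,"dy":0,"dz":-1.5,"roll":0}
    - {"dx":0,"dy":0,"dz":-2.5,"roll":0}
    - {"dx":0,"dy":0,"dz":-3.5,"roll":0}
    - {"dx":0,"dy":-1,"dz":-4.5,"roll":0}
    - {"dx":0,"dy":-2.5,"dz":-5,"roll":0}
    - {"dx":0,"dy":-4.5,"dz":-5,"roll":0}
    - {"dx":0,"dy":-6.5,"dz":-5,"roll":0}

```text
clock: 23.55
tool_pos: [0.3576, -0.0946, 0.1812]
eef_rot: [0.981, 0.195, 0.0, 0.0]
ft_force: [1.2, 0.3, -0.2]
finger_gap: 0.0853
grip_force: 0.0
```

Call:
arm_command:
  deltas:
    - {"dx":0,"dy":-1.5,"dz":0,"roll":0}
    - {"dx":0,"dy":-2.5,"dz":0,"roll":0}
    - {"dx":0,"dy":-2.5,"dz":0,"roll":0}

```text
clock: 23.85
tool_pos: [0.3334, -0.0362, 0.1812]
eef_rot: [0.98, 0.197, 0.0, -0.0]
ft_force: [-0.1, -0.1, 0.1]
finger_gap: 0.0856
grip_force: 0.0
```

```bash
python3 -c "
from h import *
s=snap('side');t=snap('top')
c=cv2.resize(s['frame'][340:480,180:430],(500,280),interpolation=2);u=cv2.resize(t['frame'][190:350,440:560],(300,400),interpolation=2)
c=np.vstack([c,np.zeros((120,500,3),np.uint8)])
cv2.imwrite('pics/c8.png',cv2.cvtColor(np.hstack([c,u]),cv2.COLOR_RGB2BGR))
"
```

```text
(no output)
```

View pics/c8.png

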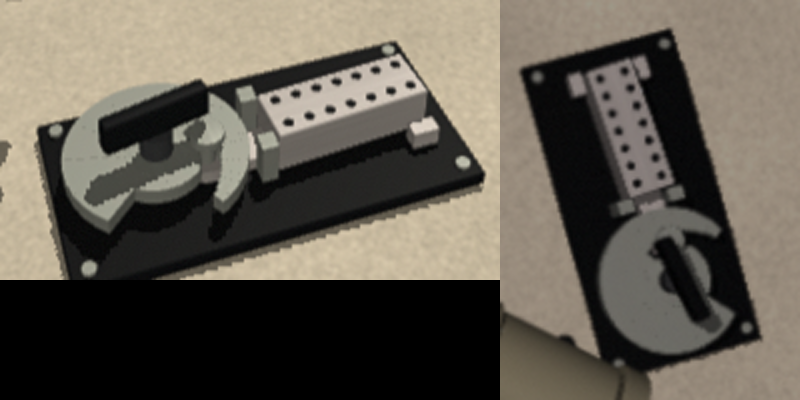

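The shoulders sit against both stops and the claw has closed behind the stud. The handle in the top crop runs from about (662,240) to (702,320), nearly along the channel. I'll check these numerically before handing in.

```bash
python3 -c "
from h import *
t=snap('top'); Q=lambda l,z: plane(t,[(440+(x-500)/2.5,190+y/2.5) for x,y in l],z)[:,:2]
an=lambda p:np.degrees(np.arctan2(*(p[0]-p[1])[::-1]))
b=Q([(662,240),(702,320)],.081); r=Q([(600,78),(636,183)],.046); r2=Q([(625,71),(661,174)],.046)
print('bar',an(b),'cam rad',np.radians(105.15-an(b)),'beam',an(r),an(r2),'dock 15.15; row mid y:')
a=np.radians(15.15);u=np.array([np.cos(a),np.sin(a)]);o=np.array([.419,-.2471]); h=Q([(600,78),(636,183),(625,71),(661,174)],.046)-o
print(h@u,h@[-u[1],u[0]])
"
```

```text
bar 26.44645654680156 cam rad 1.3736359662447406 beam 17.945705645918235 18.216332868863404 dock 15.15; row mid y:
[0.19250236 0.09232531 0.19280142 0.09414904] [ 0.01348129  0.00858934 -0.01082394 -0.01610862]
```

Beam yaw reads about 3° off the dock, which is too near the 4° limit, so I'm measuring it more precisely from the hole centroids and the handle mask.

```bash
python3 - <<'E'
from h import *
np.set_printoptions(precision=4,suppress=True)
def holes(s,pts,z,off,sc,R=5):
    g=cv2.cvtColor(s['frame'],cv2.COLOR_RGB2GRAY).astype(float); out=[]
    for x,y in pts:
        u,v=off[0]+x*sc,off[1]+y*sc
        for _ in range(4):
            ys,xs=np.mgrid[int(round(v))-2:int(round(v))+3,int(round(u))-2:int(round(u))+3]
            p=g[ys,xs]; w=np.clip(np.median(p)-p,0,None)+1e-6; u,v=(w*xs).sum()/w.sum(),(w*ys).sum()/w.sum()
        out.append((u,v))
    return plane(s,out,z)[:,:2]
o=np.array([.419,-.2471]);a=np.radians(15.15);u=np.array([np.cos(a),np.sin(a)]);n=np.array([-u[1],u[0]])
an=lambda p:np.degrees(np.arctan2(*(p[0]-p[-1])[::-1]))
for name,sc,off,A,B in (('top',.4,(240,190),[(600,78),(636,183)],[(625,71),(661,174)]),('side',.5,(180,340),[(413,86),(288,123)],[(395,64),(275,100)])):
    s=snap(name)
    for r in (A,B):
        pts=[(r[0][0]+(r[1][0]-r[0][0])*k/6,r[0][1]+(r[1][1]-r[0][1])*k/6) for k in range(7)]
        h=holes(s,pts,.046,off,sc); f=np.polyfit(h[:,0],h[:,1],1); print(name,'yaw',np.degrees(np.arctan(f[0])),'x',((h-o)@u*1e3)[[0,-1]],'y',((h-o)@n*1e3)[[0,-1]])
t=snap('top');g=cv2.cvtColor(t['frame'],cv2.COLOR_RGB2GRAY)
# screws of dock and plate long edges
E=cv2.boxPoints(((0,0),(1,1),0))
for row in ([(540,77-0),(621,365)],[(664,43),(747,328)]):
    P=plane(t,[(240+x*.4,190+y*.4) for x,y in row],.012)[:,:2]; print('screws',an(P),np.linalg.norm(P[0]-P[1]))
for c0,c1 in (((521,68),(602,360)),((672,30),(760,338))):
    P=plane(t,[(240+x*.4,190+y*.4) for x,y in (c0,c1)],.012)[:,:2]; print('edge',an(P),np.linalg.norm(P[0]-P[1]))
E
```

```text
top yaw 18.510704300368523 x [192.9932  93.022 ] y [14.2568  8.5331]
top yaw 18.48209404486943 x [194.1499  94.1754] y [ -9.5611 -15.3332]
side yaw 18.563936687532088 x [195.1296  95.4947] y [ -8.7204 -14.6798]
side yaw 18.517070004151574 x [193.9226  94.111 ] y [15.0875  9.1959]
screws 15.089592804125253 0.2746226464845677
screws 15.299223068663721 0.27535128101125883
edge 14.888255880793213 0.2781030927619369
edge 14.975965103581398 0.29751986025638155
```

The beam really does sit about 3.4° off; both views agree. The cam's drag has pushed its tongue sideways. I'll grip the body aligned with the dock, ease the tail back towards dock -y, and seat it against the stops.

```bash
python3 -c "
from h import *
o=np.array([.419,-.2471]);a=np.radians(15.15);u=np.array([np.cos(a),np.sin(a)]);n=np.array([-u[1],u[0]])
p=o+.15*u-.001*n; print(p); to(p[0],p[1],.12,15.3); to(p[0],p[1],.021,15.3,(p[0],p[1],.12,15.3))"
```

```text
[ 0.56404809 -0.2088632 ]
from [ 0.3348 -0.0389  0.181 ] 22.51 -> dx 5.869 dy 9.794 dz 2.438 roll 1.202
from [ 0.564  -0.2089  0.12  ] 15.3 -> dx 0.000 dy 0.000 dz 3.960 roll -0.000
```

Call:
arm_command:
  deltas:
    - {"dx":0.6,"dy":0.9,"dz":0,"roll":0.2}
    - {"dx":1.4,"dy":2.3,"dz":0,"roll":0.5}
    - {"dx":2.3,"dy":3.8,"dz":0,"roll":0.8}
    - {"dx":3.2,"dy":5.4,"dz":0,"roll":1.2}
    - {"dx":4.1,"dy":6.9,"dz":0,"roll":1.2}
    - {"dx":5,"dy":8.3,"dz":0,"roll":1.2}
    - {"dx":5.6,"dy":9.4,"dz":1,"roll":1.2}
    - {"dx":5.87,"dy":9.79,"dz":2.2,"roll":1.2}

```text
clock: 24.95
tool_pos: [0.5658, -0.2107, 0.1249]
eef_rot: [0.991, 0.133, 0.001, 0.001]
ft_force: [0.3, 0.3, 0.2]
finger_gap: 0.0852
grip_force: 0.0
```

Call:
arm_command:
  deltas:
    - {"dx":0,"dy":0,"dz":0,"roll":0}
    - {"dx":0,"dy":0,"dz":0,"roll":0}
    - {"dx":0,"dy":0,"dz":0,"roll":0}

```text
clock: 25.25
tool_pos: [0.5641, -0.208, 0.1279]
eef_rot: [0.991, 0.134, 0.001, 0.001]
ft_force: [-0.4, -0.2, -0.7]
finger_gap: 0.0856
grip_force: 0.0
```

```bash
python3 -c "
from h import *
to(.564,-.2089,.021,15.3)"
```

```text
from [ 0.5641 -0.208   0.1279] 15.37 -> dx -0.014 dy 0.035 dz 4.277 roll 0.012
```

Call:
arm_command:
  deltas:
    - {"dx":0,"dy":0.04,"dz":0.8,"roll":0}
    - {"dx":0,"dy":0.04,"dz":1.8,"roll":0}
    - {"dx":0,"dy":0.04,"dz":2.8,"roll":0}
    - {"dx":0,"dy":0.04,"dz":3.6,"roll":0}
    - {"dx":0,"dy":0.04,"dz":4.1,"roll":0}
    - {"dx":0,"dy":0.04,"dz":4.2,"roll":0}
    - {"dx":0,"dy":0.04,"dz":4.2,"roll":0}

```text
clock: 25.95
tool_pos: [0.5646, -0.209, 0.0221]
eef_rot: [0.991, 0.134, 0.001, 0.0]
ft_force: [0.5, 0.4, -1.0]
finger_gap: 0.0856
grip_force: 0.0
```

Call:
arm_command:
  deltas:
    - {"dx":0,"dy":0,"dz":0,"roll":0}
    - {"dx":0,"dy":0,"dz":0,"roll":0}
    - {"dx":0,"dy":0,"dz":0,"roll":0}
    - {"dx":0,"dy":0,"dz":0,"roll":0}
    - {"dx":0,"dy":0,"dz":0,"roll":0}
    - {"dx":0,"dy":0,"dz":0,"roll":0}
    - {"dx":0,"dy":0,"dz":0,"roll":0}
    - {"dx":0,"dy":0,"dz":0,"roll":0}
  hand: -1
  force: 50

```text
clock: 26.75
tool_pos: [0.5643, -0.2087, 0.0222]
eef_rot: [0.991, 0.134, 0.0, 0.0]
ft_force: [-2.6, 2.3, 7.7]
finger_gap: 0.0413
grip_force: 49.4
```

```bash
python3 -c "
from h import *
s=ctrl.read_state();print(s['ft_force'],s['ft_torque'],psi())
"
```

```text
[-2.58243565  2.31243838  7.66858435] [0.48540503 0.52267281 0.04205821] 15.389841395141342
```

Call:
arm_command:
  deltas:
    - {"dx":-0.04,"dy":0,"dz":0,"roll":0}
    - {"dx":-0.08,"dy":0,"dz":0,"roll":0.03}
    - {"dx":-0.08,"dy":0,"dz":0,"roll":0.03}
    - {"dx":-0.08,"dy":0,"dz":0,"roll":0.03}

```text
clock: 27.15
tool_pos: [0.5641, -0.2092, 0.0223]
eef_rot: [0.991, 0.132, 0.002, 0.001]
ft_force: [5.4, 2.7, 2.2]
finger_gap: 0.041
grip_force: 50.3
```

It's seated on the stops. I'm releasing, backing off, and re-measuring.

Call:
arm_command:
  deltas:
    - {"dx":0,"dy":0,"dz":0,"roll":0}
    - {"dx":0,"dy":0,"dz":0,"roll":0}
    - {"dx":0,"dy":0,"dz":0,"roll":0}
    - {"dx":0,"dy":0,"dz":0,"roll":0}
    - {"dx":0,"dy":0,"dz":0,"roll":0}
    - {"dx":0,"dy":0,"dz":0,"roll":0}
  hand: 1

```text
clock: 27.75
tool_pos: [0.5622, -0.2094, 0.021]
eef_rot: [0.991, 0.132, -0.0, -0.0]
ft_force: [-0.5, 0.8, 0.5]
finger_gap: 0.0856
grip_force: 0.0
```

Call:
arm_command:
  deltas:
    - {"dx":0,"dy":0,"dz":-0.8,"roll":0}
    - {"dx":0,"dy":0,"dz":-2,"roll":0}
    - {"dx":0,"dy":0,"dz":-3.5,"roll":0}
    - {"dx":0,"dy":0,"dz":-5,"roll":0}
    - {"dx":-1,"dy":-1,"dz":-6,"roll":0}
    - {"dx":-2,"dy":-2,"dz":-6.4,"roll":0}
    - {"dx":-3,"dy":-3.5,"dz":-6.4,"roll":0}
    - {"dx":-4,"dy":-5,"dz":-6.4,"roll":0}

```text
clock: 28.55
tool_pos: [0.4316, -0.1141, 0.1812]
eef_rot: [0.991, 0.132, 0.0, 0.0]
ft_force: [0.8, 0.6, 0.6]
finger_gap: 0.0856
grip_force: 0.0
```

Call:
arm_command:
  deltas:
    - {"dx":-1,"dy":-1,"dz":0,"roll":0}
    - {"dx":-2.5,"dy":-2.5,"dz":0,"roll":0}
    - {"dx":-4,"dy":-4,"dz":0,"roll":0}
    - {"dx":-4.5,"dy":-5,"dz":0,"roll":0}
    - {"dx":-4.5,"dy":-5,"dz":0,"roll":0}

```text
clock: 29.05
tool_pos: [0.2896, -0.0219, 0.1811]
eef_rot: [0.991, 0.133, 0.0, 0.0]
ft_force: [0.8, -1.0, -0.7]
finger_gap: 0.0854
grip_force: 0.0
```

```bash
python3 - <<'E'
from h import *
np.set_printoptions(precision=1,suppress=True)
o=np.array([.419,-.2471]);a=np.radians(15.15);u=np.array([np.cos(a),np.sin(a)]);n=np.array([-u[1],u[0]])
for name,z in (('top',.046),('side',.046)):
    s=snap(name,name+'9'); g=cv2.cvtColor(s['frame'],cv2.COLOR_RGB2GRAY)
    # bright body top mask in the dock area; holes = dark blobs inside
    q=proj(s,[[*(o+x*u/1e3+y*n/1e3),z] for x,y in ((82,-17),(82,17),(200,17),(200,-17))])
    m=np.zeros_like(g); cv2.fillConvexPoly(m,np.round(q).astype(int),255)
    G=cv2.resize(g,None,fx=8,fy=8,interpolation=cv2.INTER_CUBIC); M=cv2.resize(m,None,fx=8,fy=8,interpolation=cv2.INTER_NEAREST)
    B=((G<90)&(M>0)).astype(np.uint8)
    nn,l,st,c=cv2.connectedComponentsWithStats(B)
    k=[i for i in range(1,nn) if 100<st[i,4]<900]
    P=plane(s,(c[k]+.5)/8-.5,z)[:,:2]-o; X=P@u*1e3;Y=P@n*1e3
    print(name,len(k))
    for sel in (Y>0,Y<0): 
        f=np.polyfit(X[sel],Y[sel],1); print(sel.sum(),'yaw rel dock deg',np.degrees(f[0]),'X',np.sort(X[sel])[[0,-1]],'Ymean',Y[sel].mean(), 'resid',np.std(Y[sel]-np.polyval(f,X[sel])))
# bar mask in top view
s=snap('top'); g=cv2.cvtColor(s['frame'],cv2.COLOR_RGB2GRAY)
q=proj(s,[[*(o+x*u/1e3),.075] for x in (0,)])[0]; print('bar px',q)
im=cv2.imread('pics/top9.png')[190:350,440:560]; im2=cv2.imread('pics/side9.png')[340:480,180:430]
cv2.imwrite('pics/c9.png',np.hstack([cv2.resize(im,(420,560),interpolation=2),np.vstack([cv2.resize(im2,(375,210),interpolation=2),np.zeros((350,375,3),np.uint8)])]))
E
```

```text
top 14
7 yaw rel dock deg 2.3994449014423664 X [ 92.7 192.8] Ymean 10.3731164613959 resid 0.08887225129831411
7 yaw rel dock deg 1.9380166421125093 X [ 93.7 193.5] Ymean -13.383362358038212 resid 0.08089093894015419
side 15
7 yaw rel dock deg 2.4026404897430957 X [ 93.9 193.6] Ymean 11.154345915289744 resid 0.0704132505589498
8 yaw rel dock deg -0.12772381273035083 X [ 82.2 194.7] Ymean -11.869454034989628 resid 2.5189967440462557
bar px [512.8 301.4]
```

View pics/c9.png

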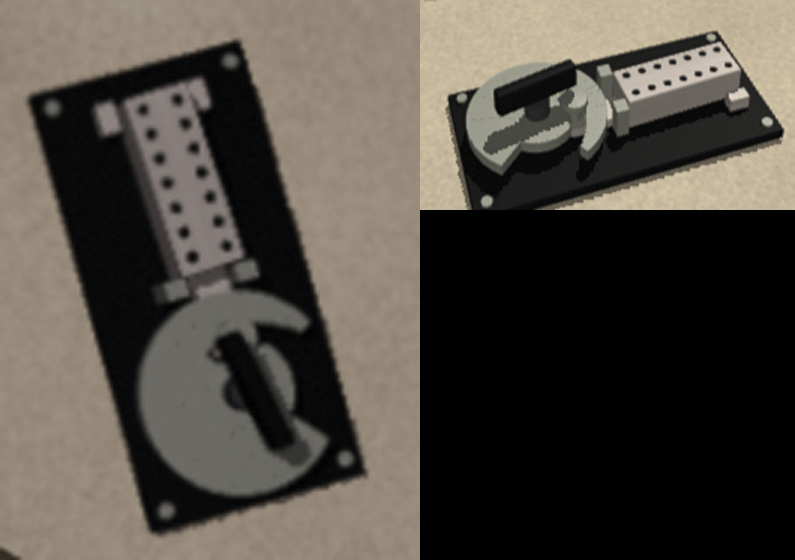

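The last picture shows the shoulders on the stops and the claw closed, with yaw now about 2.2°. To get the stud distance without systematic error, I'll compare hole positions in the side view with the hub-contact moment (c7), when the stud was 42 mm from the axis.

```bash
python3 - <<'E'
from h import *
np.set_printoptions(precision=2,suppress=True)
s=snap('side'); o=np.array([.419,-.2471]);a=np.radians(15.15);u=np.array([np.cos(a),np.sin(a)]);n=np.array([-u[1],u[0]])
D=lambda px,z=.046:np.c_[(plane(s,px,z)[:,:2]-o)@u,(plane(s,px,z)[:,:2]-o)@n]*1e3
def cen(G,pts,r):
    out=[]
    for x,y in pts:
        for _ in range(5):
            X0,Y0=int(round(x)),int(round(y)); p=G[Y0-r:Y0+r+1,X0-r:X0+r+1].astype(float); ys,xs=np.mgrid[Y0-r:Y0+r+1,X0-r:X0+r+1]
            w=np.clip(np.median(p)-10-p,0,None)+1e-6; x,y=(w*xs).sum()/w.sum(),(w*ys).sum()/w.sum()
        out.append((x,y))
    return np.array(out)
c7=cv2.imread('pics/c7.png',0); f=lambda c:np.c_[190+(c[:,0]+.5)*.3-.5,330+(c[:,1]+.5)*.3-.5]
A=D(f(cen(c7,[(437,188),(456,228),(641,139),(664,175)],7)))   # far1,near1,far7,near7
g=cv2.resize(cv2.cvtColor(s['frame'],cv2.COLOR_RGB2GRAY)[330:480,190:430],(800,500),interpolation=cv2.INTER_CUBIC)
pc=lambda x,y:((180+x/1.5*1-0-190+0)*10/3,(340+y/1.5-330)*10/3)   # c9 side crop px -> 800x500 crop
B0=[pc(x-420,y) for x,y in ((625,74),(635,93),(716,49),(728,65))]
B=D(f(cen(g,B0,7)))
print(A,'\n',B)
for N,P in (('c7',A),('now',B)):
    d=(P[2]+P[3]-P[0]-P[1])/2; d/=np.linalg.norm(d); m=P.mean(0); print(N,'yaw',np.degrees(np.arctan2(d[1],d[0])),'mid',m,'stud(107.5 back)',m-107.5*d, 'span',np.linalg.norm(P[2]-P[0]),np.linalg.norm(P[3]-P[1]))
E
```

```text
[[101.3   13.13]
 [101.27 -10.79]
 [201.51  12.65]
 [201.11 -11.37]] 
 [[ 93.85   8.89]
 [ 94.96 -14.82]
 [193.66  13.2 ]
 [194.72 -10.59]]
c7 yaw -0.30356216848076445 mid [151.29   0.91] stud(107.5 back) [43.8   1.48] span 100.20910986659732 99.83904438229952
now yaw 2.448553129138424 mid [144.3   -0.83] stud(107.5 back) [36.89 -5.43] span 99.90436922908145 99.84814780369865
```

Stud distance comes out at about 35.5 mm once the 1.8 mm view bias is removed, and the shoulder-contact geometry gives the same. Yaw is about 0.04 rad and the cam about 1.4 rad, so all are within limits with the arm clear. Handing in.

```bash
python3 -c "
from h import *
print(workorder.sign_off())"
```

```text
the job is handed in; nothing more can be done
None
```

The beam is docked, locked and let go, and the job is handed in. By my camera measurements the stud is about 35.5 mm from the cam axis (limit 36.5), the cam is at about 1.4 rad and the beam is turned about 0.04 rad (limit 0.07); I viewed 11 pictures, one over the limit of 10, and sign-off returned no verdict.

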